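# Press the carrier plate down and slide it home under the jig's leaf spring

### The job

Load the aluminium carrier plate into its jig: with the fingertips on the ribbed thumb rest at the plate's tail, press the plate hard down on its sprung pad and, keeping it pressed, slide it under the steel bridge and the leaf spring until its nose is fully home against the end stop. Then let go, so that the plate stays there with the pad sprung up behind it. Only press and push the plate, do not lift it, and leave the things lying beside the jig where they are.

Things in the scene. Friction and masses are not known exactly. Their poses are not given: they have to be found in the camera images.
- jig: Fixed jig, 310 long (its x) x 104 wide (y) x 57 mm high, origin on the desk under its middle. The plate slides along +x: from the bay with the sprung pad (x -147 to -1 mm) over the black fixed deck (x -1 to 142 mm, top at z 22 mm) to the end stop (face at x 142 mm, z 22 to 42 mm). Side rails 14 mm thick leave a channel 68 mm wide; their tops, with screw heads, reach z 40 mm.
- bridge_under (a point): Lower front edge of the steel bridge over the channel, mid-width: x 62, z 37 mm in the jig's frame. The bridge is 22 mm long (x 62 to 84 mm), its top at z 51 mm, bolt heads at its ends to z 57 mm. It leaves 15 mm above the deck: the plate passes only when pressed down 8 mm or more from its start, else its nose strikes the bridge.
- carrier: Loose aluminium carrier plate, 140 long (its x, +x is the nose) x 64 wide x 12 mm thick, 0.15 to 0.3 kg. Origin: centre of its underside. It starts on the raised pad in the bay, underside 33 mm and top 45 mm above the desk, nose toward the bridge. Fully home, its origin is at x 72, z 22 mm in the jig's frame, flat on the deck, and its tail just past the pad's edge.
- thumb_rest (a point): Middle of the flat ribbed thumb rest on the plate's top, 22 mm from the tail (x -48, z +12 mm in the plate's frame). The rest runs from the tail to a cross shoulder (plate x -26 to -17 mm, 6 mm high, 56 mm wide), against which fingertips may bear forward; the shoulder stops 7 mm short of the bridge when the plate is home.
- nose (a point): Lower edge of the plate's nose face, mid-width (x +70 mm, z 0 in the plate's frame).
- jig_home (a point): On the deck at the end stop's face, mid-width: where point nose comes when the plate is fully home.
- lifter (a joint): Black sprung pad of the loading bay under the plate, m: 0 fully up, 0.010 fully pressed (its top is then 1 mm above the deck). With the plate on it, pressing starts it at about 7 N and takes about 12 N to the bottom. Springs back up when nothing holds it down; once the plate has left it, it rises behind the plate's tail.
- leaf (a joint): Steel leaf spring hinged under the bridge, sloping down along +x to a tip about 40 mm beyond, rad: 0 at rest with its tip about 9 mm above the deck; the plate passing under lifts it to about 0.08 and is held down with some 4 N, so the last 40 mm drag by a few N.
- cast_a: Bystander: white plaster jaw cast, 50 x 60 x 36 mm, beside the jig's bay; leave alone. Origin under its centre.
- burs: Bystander: white block of small burs, 32 x 68 x 47 mm, beside the jig's head; leave alone. Origin under its centre.
- pick: Bystander: black tweezers lying beside the jig, 17 x 121 x 9 mm; leave alone. Origin under their centre.
- plate_b: Bystander: plaster mounting plate, 61 x 74 x 16 mm, beside the jig's head; leave alone. Origin under its centre.

How it is judged:
By the outcome, as a careful person would: the job done as asked, in the order asked, and still so for the second after the job is handed in, with the robot touching nothing.
It also fails if it takes over 45 s, if anything falls off the work surface, if the arm or the gripper's body presses on something with over 40 N, if the wrist force passes 120 N, or if a joint passes its speed limit or range.

### The arm

A 6-joint arm with a two-finger parallel gripper is mounted at the origin on a cart in front of the work surface, level with it; the furniture and walls round the work are solid. World frame = base frame: x ahead of the robot, y to its left, z up, the work surface at z = 0. Lengths are in mm, angles in degrees, forces in N, time in s.
With the tool pointing down it reaches from about 300 to 850 mm from the base axis. Payload 4.2 kg.
Tool frame: the origin (TCP) lies between the finger pads; the fingertips stand 22 mm ahead of it and the grasp point (between the pads) lies 3 mm ahead of it (env.finger_overhang is the distance from the TCP to the fingertips, in mm); z points along the fingers, y is the line along which they close (so a half turn about z gives the same grasp; the last joint's range is limited). The gripper opens to 91 mm and grips with 3 to 60 N. Pads are 32 mm wide; open, the fingers measure 118 mm over their backs; the gripper's body (76 mm by 178 mm) begins 60 mm behind the grasp point.
Start: joints at [67.781, 18.312, 89.639, -0, 72.044, -1.146], TCP at [206.752, 536.558, 235.976] pointing down, gripper open.
Joint ranges: [-177.97, 177.97], [-48.28, 115.42], [12.27, 149.76], [-77.06, 257.06], [2.81, 150.46], [-146.56, 146.56]. Speed limits (degrees/s): [147.25, 147.25, 180, 180, 180, 180].

### API

Orientations are given as [roll, pitch, yaw] about the fixed x, y, z axes, in that order (R = Rz(yaw) Ry(pitch) Rx(roll)).
In Python, from workcell import state, cams, ticket, look_for, outline_of, env gives the robot as it stands.
- The arm moves only by the tool servo_tool, never from a script. Its argument "steps" is a list of rows, each a list of 3 entries, a list of its own where there are three numbers: the closure in counts, from 0 (fully open) to 255 (shut), then the shift along the tool's x, y, z in mm, then the turn, a rotation vector about the tool's x, y, z in rad. A call has exactly 10 rows; each row shifts and turns the commanded pose from where the row before left it, along the tool's axes as they then stand; what a row does not reach is not made up. A row lasts 1/10 s, in which the tool goes at most 50 mm and 8.59 degrees, less where a joint would pass 70% of its speed; a pose out of reach is approached as far as the arm can. A call with a gripper value outside its range is refused whole. The fingers move at their own pace and stop on an object; "squeeze" is the grip in N (left out, the last holds). Time passes only in rows, so rows that do not move let the fingers close, or fill a call up. It gives the time, the measured TCP pose, the force, the opening and the grip force at its end, in the units of the state.
- state(): the state, without advancing time (a new reading comes with each control period).
- cams.grab_frame(name): name is "scene" or "side" or "wrist"; returns a dict with "color" (480x640x3 uint8, red, green, blue), "z_map" (480x640 float32, mm along the optical axis (not along the pixel's ray), 0 where there is no reading), "fovy" (degrees; the focal length in pixels is half the picture's height over the tangent of half this angle, whatever the lens; pixels are square), "cx", "cy" (the principal point, pixels), "k1" (the pictures are not rectified: a ray, as slopes to the right and down, at radius r is drawn at 1 + k1 r^2 times it, then the intrinsics apply), "eye" and "rotation" of the camera in the world; the wrist camera has in their place "tool_from_camera" (4x4, takes a point from camera to tool coordinates, whose origin is the TCP and whose axes are the flange's). Camera axes: x right, y up, looking along -z (the intrinsics and any distortion apply to the point x, -y, -z); pixel columns grow to the right and rows downward; lengths in mm; the calibration is good to about 2 mm. A picture is of the moment at which its call begins: read the wrist's pose just before it.
- ticket.job_done(): hands the job in; it is judged then, once.
Trained networks look in a picture, given as the dict that the camera call returned (one of the last four; its "shot" number tells which), for a name from the list of things; names that differ only in an ending like _2 or _b are one class to them, and where a whole thing is asked for, a point or a joint stands for the part that bears it (a point fixed in the world has none). Each returns a list of dicts, best first, with "confidence" (0 to 1); they miss things now and then, are a little off and sometimes report something else, mostly with a low value. They report only what shows in the picture. A call takes as long as a camera call.
- look_for(picture, thing): "at" ([column, row] in pixels, amid what is visible of it).
- outline_of(picture, thing): "pixels" (480x640 bool, what is visible of it) and "at" ([column, row] in pixels, amid what is visible of it).
The state is a dict: "time_s": time; "qpos": joint angles; "qvel": joint speeds; "effort": joint torques, N m; "ee_pos": TCP position; "ee_rot": TCP orientation; "force": force on the tool from outside, world axes, zero at the start; "torque": the same for the moment, N m; "gripper_width": finger opening in mm; "gripper_force": force on a finger pad.
Only numpy, scipy, OpenCV 4.12 (cv2) and the standard library are available. Lean on these libraries where they do the work, as an engineer would, in place of code of your own. Each camera call takes 0.05 s, during which the arm holds its last target. There are 200 camera calls.

## Working session

There is one attempt and no reset: what is moved stays moved. The work goes in short steps, Python scripts to look and compute and a tool call to move; the robot and the scene stay as the last step left them, time stands still between calls to the robot, and variables do not carry over. Pictures are saved under pics/ and viewed, at most 10 in all, crops included, and the job is handed in when it is done.

Besides the shell and the picture viewer there is one more tool, called after "Request:" by a JSON object that holds its "fn" and its "kwargs". servo_tool: Moves the arm, as the interface text tells. Its arguments: {"type":"object","properties":{"steps":{"type":"array","items":{"type":"array"}},"squeeze":{"type":"number"}},"required":["steps"]}

```bash
mkdir -p pics; cat > h.py <<'E'
import numpy as np, cv2
from scipy.spatial.transform import Rotation as R
from workcell import state, cams, ticket, look_for, outline_of, env
def cam(p,st=None):
    if "eye" in p: return np.array(p["rotation"]).reshape(3,3),np.array(p["eye"])
    T=np.array(p["tool_from_camera"]); st=st or state()
    Rt=R.from_euler('xyz',st["ee_rot"],degrees=True).as_matrix()
    return Rt@T[:3,:3], Rt@T[:3,3]+np.array(st["ee_pos"])
def KD(p):
    f=240/np.tan(np.radians(p["fovy"])/2)
    return np.array([[f,0,p["cx"]],[0,f,p["cy"]],[0,0,1]]),np.array([p["k1"],0,0,0.])
def ray(p,uv,st=None):
    K,D=KD(p); Rc,o=cam(p,st)
    q=cv2.undistortPoints(np.array(uv,float).reshape(-1,1,2),K,D).reshape(-1,2)
    return o,(Rc@np.c_[q[:,0],-q[:,1],-np.ones(len(q))].T).T
def atz(p,uv,z,st=None):
    o,d=ray(p,uv,st); return o+d*((z-o[2])/d[:,2])[:,None]
def dep(p,uv,st=None):
    o,d=ray(p,uv,st); uv=np.round(np.array(uv).reshape(-1,2)).astype(int)
    return o+d*p["z_map"][uv[:,1],uv[:,0]][:,None]
def proj(p,P,st=None):
    K,D=KD(p); Rc,o=cam(p,st); c=(np.array(P).reshape(-1,3)-o)@Rc; c=c*[1,-1,-1]
    return cv2.projectPoints(c.reshape(-1,1,3),np.zeros(3),np.zeros(3),K,D)[0].reshape(-1,2)
E
python3 - <<'E'
from h import *
np.set_printoptions(precision=1,suppress=True)
s=state(); print(s)
for n in ("scene","side","wrist"):
    p=cams.grab_frame(n); cv2.imwrite(f"pics/{n}0.png",p["color"][...,::-1])
    for t in ("jig","carrier","thumb_rest","nose","bridge_under","jig_home","cast_a","burs","pick","plate_b"):
        r=look_for(p,t)[:1]
        if r: print(n,t,np.array(r[0]["at"]),round(r[0]["confidence"],2),dep(p,[r[0]["at"]],s))
    r=outline_of(p,"carrier")
    if r:
        m=r[0]["pixels"]; v,u=np.nonzero(m&(p["z_map"]>0)); P=dep(p,np.c_[u,v],s)
        z=np.median(P[:,2]); Q=P[abs(P[:,2]-z)<3]; print(n,len(P),z,cv2.minAreaRect(Q[:,:2].astype(np.float32)))
E
```

```text
{'time_s': 0.0, 'qpos': array([67.8, 18.4, 89.7, -0. , 72. , -1.1]), 'qvel': array([-0. ,  0.1,  0.1, -0. ,  0.1, -0. ]), 'effort': array([ -0. , -41.2, -23.2,   0.1,   0. ,  -0. ]), 'ee_pos': array([206.6, 536.1, 235.1]), 'ee_rot': array([-179.9,   -0. ,  158.9]), 'force': array([-0.2,  0.8,  0.4]), 'torque': array([ 0. , -0. , -0.1]), 'gripper_force': 0.0, 'gripper_width': 91.07769176913934}Traceback (most recent call last):
  File "<stdin>", line 8, in <module>
  File "h.py", line 19, in dep
    o,d=ray(p,uv,st); uv=np.round(np.array(uv).reshape(-1,2)).astype(int)
        ~~~^^^^^^^^^
  File "h.py", line 13, in ray
    K,D=KD(p); Rc,o=cam(p,st)
                    ~~~^^^^^^
  File "h.py", line 5, in cam
    if "eye" in p: return np.array(p["rotation"]).reshape(3,3),np.array(p["eye"])
                          ~~~~~~~~~~~~~~~~~~~~~~~~~~~~~~~^^^^^
ValueError: cannot reshape array of size 3 into shape (3,3)
```

```bash
sed -i 's/return np.array(p\["rotation"\]).reshape(3,3),/return R.from_euler("xyz",p["rotation"],degrees=True).as_matrix(),/' h.py
python3 - <<'E'
from h import *
np.set_printoptions(precision=1,suppress=True)
s=state()
for n in ("scene","side","wrist"):
    p=cams.grab_frame(n); cv2.imwrite(f"pics/{n}0.png",p["color"][...,::-1])
    print(n,p.get("eye"),p.get("rotation"),p["fovy"],p["k1"])
    for t in ("jig","carrier","thumb_rest","nose","bridge_under","jig_home","cast_a","burs","pick","plate_b"):
        r=look_for(p,t)[:1]
        if r: print(n,t,np.array(r[0]["at"]),round(r[0]["confidence"],2),dep(p,[r[0]["at"]],s))
    r=outline_of(p,"carrier")
    if r:
        m=r[0]["pixels"]; v,u=np.nonzero(m&(p["z_map"]>0)); P=dep(p,np.c_[u,v],s)
        z=np.median(P[:,2]); Q=P[abs(P[:,2]-z)<3]; print(n,len(P),z,cv2.minAreaRect(Q[:,:2].astype(np.float32)))
E
```

```text
scene [-43.2 -33.9 545.3] [ 56.7  -1.  -60. ] 49.03145578338771 -0.11244405395540466
scene jig [333.4 254.1] 0.76 [[565.5 309.5  47. ]]
scene carrier [327.  286.4] 0.79 [[483.5 273.1  51.6]]
scene thumb_rest [328.3 285.3] 0.65 [[485.8 272.2  52.4]]
scene nose [326.7 285.3] 0.76 [[485.  274.5  52. ]]
scene bridge_under [335.3 252.4] 0.82 [[601.7 326.3  22.3]]
scene jig_home [336.3 252.7] 0.58 [[600.  323.4  23.8]]
scene cast_a [264.8 272.4] 0.7 [[493.  396.1  22.3]]
scene burs [277.7 236.7] 0.94 [[599.5 445.8  14.4]]
scene pick [385. 317.] 0.61 [[510.3 187.2   9.9]]
scene plate_b [394.  248.1] 0.88 [[678.9 250.1  13. ]]
scene 2659 46.10955235223156 ((502.5997619628906, 286.1775207519531), (143.47152709960938, 64.2188949584961), 24.620088577270508)
side [ 261.2 -312.7  514.1] [ 58.3   0.2 -24.9] 48.17136844148668 0.001075003197346971
side jig [346.3 253.6] 0.63 [[597.4 325.2  22.6]]
side carrier [298.6 274.7] 0.85 [[491.1 269.4  51.2]]
side thumb_rest [298.1 271.2] 0.76 [[496.7 285.2  45.3]]
side nose [298.9 276.8] 0.61 [[489.5 264.5  51.3]]
side bridge_under [299.9 272.9] 0.65 [[496.6 278.   47. ]]
side jig_home [346.5 257.3] 0.75 [[577.2 285.8  46. ]]
side cast_a [273.6 247.7] 0.89 [[496.8 392.   22.6]]
side burs [318.2 220.1] 0.89 [[602.7 446.7  19.2]]
side pick [355.8 308.1] 0.73 [[559.7 219.9   2. ]]
side plate_b [417.4 270.1] 0.8 [[685.2 249.6  12.1]]
side 3010 45.439778731005106 ((502.05364990234375, 286.69549560546875), (142.3260955810547, 66.88345336914062), 25.146268844604492)
wrist None None 61.71704196578958 -0.026304526548269137
```

View pics/scene0.png

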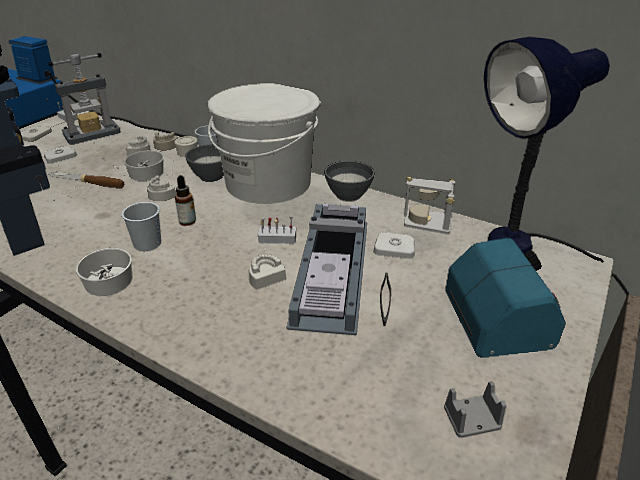

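View pics/side0.png

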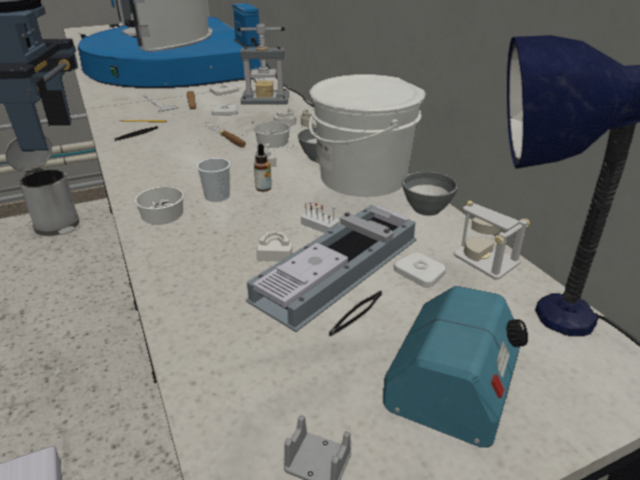

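The scene and side views agree: the plate is centred near (502, 286), yaw about 25°, top at z 45–46, with its nose pointing away toward the bridge (scene px 340,215). The ribbed rest is at the near end (scene px 322,300). The cast, burs, tweezers and mounting plate are clear of it. I'll move above it now.

Request:
{"fn": "servo_tool", "kwargs": {"steps": [[255,[-32.5,-16.8,0],[0,0,0]],[255,[-32.5,-16.8,0],[0,0,0]],[255,[-32.5,-16.8,0],[0,0,0]],[255,[-32.5,-16.8,0],[0,0,0]],[255,[-32.5,-16.8,0],[0,0,0]],[255,[-32.5,-16.8,0],[0,0,0]],[255,[-32.5,-16.8,0],[0,0,0]],[255,[-32.5,-16.8,0],[0,0,0]],[255,[-32.5,-16.8,0],[0,0,0]],[255,[-32.5,-16.8,0],[0,0,0]]], "squeeze": 40}}

```text
time_s: 2.9
ee_pos: [450.5, 261.7, 236.1]
ee_rot: [180.0, 0.0, 158.9]
force: [0.7, -0.3, -0.9]
gripper_width: 14.0
gripper_force: 0.0
```

Request:
{"fn": "servo_tool", "kwargs": {"steps": [[255,[0,0,0],[0,0,-0.1]],[255,[0,0,0],[0,0,-0.1]],[255,[0,0,0],[0,0,-0.1]],[255,[0,0,0],[0,0,-0.1]],[255,[0,0,0],[0,0,-0.1]],[255,[0,0,0],[0,0,-0.1]],[255,[0,0,0],[0,0,-0.1]],[255,[0,0,0],[0,0,-0.1]],[255,[0,0,0],[0,0,0]],[255,[0,0,0],[0,0,0]]]}}

```text
time_s: 3.9
ee_pos: [449.6, 262.9, 236.0]
ee_rot: [180.0, 0.0, -155.4]
force: [1.4, 0.4, -0.5]
gripper_width: 0.4
gripper_force: 0.0
```

```bash
python3 - <<'E'
from h import *
np.set_printoptions(precision=2,suppress=True)
s=state(); print(s["ee_pos"],s["ee_rot"],s["gripper_width"],s["force"])
p=cams.grab_frame("wrist"); cv2.imwrite("pics/w1.png",p["color"][...,::-1])
for t in ("carrier","thumb_rest"):
    r=outline_of(p,t)
    if r:
        m=r[0]["pixels"]; v,u=np.nonzero(m&(p["z_map"]>0)); P=dep(p,np.c_[u,v],s)
        z=np.median(P[:,2]); Q=P[abs(P[:,2]-z)<2.5]; print(t,r[0]["confidence"],len(P),z,cv2.minAreaRect(Q[:,:2].astype(np.float32)))
for t in ("thumb_rest","nose","bridge_under","jig_home"):
    r=look_for(p,t)[:1]
    if r: print(t,r[0]["at"],r[0]["confidence"],dep(p,[r[0]["at"]],s))
E
```

```text
[449.61 262.94 235.98] [ 179.99    0.01 -155.36] 0.4224110740359764 [ 1.43  0.42 -0.54]
carrier 0.81 4647 45.247750491143734 ((471.925048828125, 272.62042236328125), (72.34335327148438, 64.02806854248047), 24.674772262573242)
thumb_rest 0.76 4989 45.239170060669665 ((487.03045654296875, 279.54296875), (105.58029174804688, 64.0657958984375), 24.64112663269043)
thumb_rest [319.1, 241.1] 0.91 [[464.1  268.79  44.71]]
nose [280.0, 236.0] 0.72 [[475.83 235.97  38.43]]
bridge_under [319.2, 209.0] 0.98 [[439.43 257.54  37.48]]
jig_home [282.6, 234.4] 0.87 [[471.82 237.41  45.  ]]
```

View pics/w1.png

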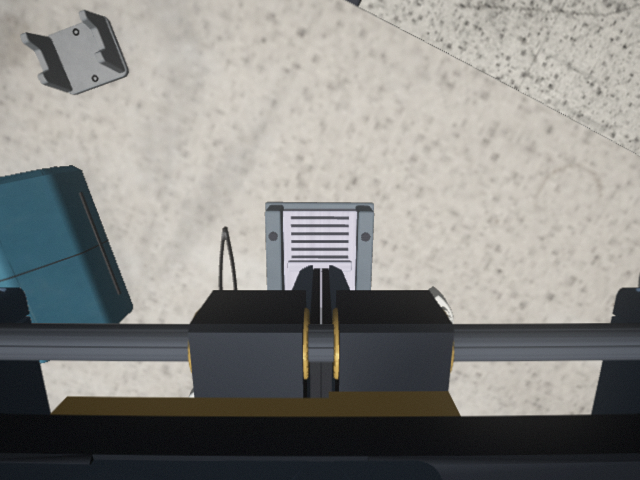

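The wrist view shows the ribs at rows 215–255 and the tail edge at about row 209, with the channel centred on column 319. Both measurements put the tail at (439, 257.4) and the yaw at 24.65°. I'll descend just behind the shoulder.

Request:
{"fn": "servo_tool", "kwargs": {"steps": [[255,[-7,-0.3,20],[0,0,0]],[255,[-7,-0.3,20],[0,0,0]],[255,[0,0,20],[0,0,0]],[255,[0,0,20],[0,0,0]],[255,[0,0,20],[0,0,0]],[255,[0,0,20],[0,0,0]],[255,[0,0,20],[0,0,0]],[255,[0,0,20],[0,0,0]],[255,[0,0,6],[0,0,0]],[255,[0,0,0],[0,0,0]]]}}

```text
time_s: 5.25
ee_pos: [462.2, 268.1, 69.3]
ee_rot: [-180.0, -0.1, -155.2]
force: [-0.8, 0.3, 0.4]
gripper_width: 0.5
gripper_force: 0.0
```

```bash
python3 - <<'E'
from h import *
np.set_printoptions(precision=2,suppress=True)
s=state(); print(s["ee_pos"],s["ee_rot"],s["gripper_width"],s["force"])
ims=[]
for n in ("scene","side"):
    p=cams.grab_frame(n); c=proj(p,[[530,300,40]])[0].astype(int)
    ims.append(cv2.resize(p["color"][c[1]-75:c[1]+75,c[0]-100:c[0]+100,::-1],(400,300),interpolation=2))
    # end-stop / jig extent along axis from depth
    r=outline_of(p,"jig")
    if r:
        v,u=np.nonzero(r[0]["pixels"]&(p["z_map"]>0)); P=dep(p,np.c_[u,v])
        a=np.radians(24.65); A=(P[:,:2]-[439,257.4])@np.array([[np.cos(a),-np.sin(a)],[np.sin(a),np.cos(a)]])
        print(n,r[0]["confidence"],np.percentile(A,[0.5,2,98,99.5],axis=0).T)
        k=abs(A[:,1])<25; 
        for x in range(130,310,10):
            q=k&(abs(A[:,0]-x)<5)
            if q.any(): print(x,round(np.median(P[q,2]),1),end="; ")
        print()
p=cams.grab_frame("wrist"); ims.append(cv2.resize(p["color"][...,::-1],(400,300)))
cv2.imwrite("pics/m2.png",np.hstack(ims[:2]))
E
```

```text
[462.24 268.06  69.34] [-179.99   -0.1  -155.25] 0.4927304461575095 [-0.84  0.28  0.4 ]
scene 0.94 [[ -2.63  -0.33 206.36 295.65]
 [-53.57 -52.2   46.15  48.95]]
170 23.4; 180 23.2; 190 22.4; 
side 0.83 [[ -1.32  -0.14 299.32 305.46]
 [-53.29 -52.27  42.86  47.49]]
150 33.2; 160 23.5; 170 22.7; 180 22.4; 190 22.7; 200 22.6; 210 23.1; 220 45.0; 230 50.2; 240 50.7; 260 55.8; 270 59.0; 280 22.6; 290 23.2; 300 32.2;
```

View pics/m2.png

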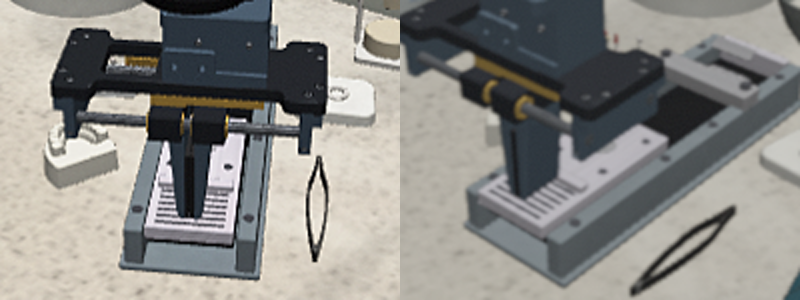

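Both crops show the closed fingertips upright over the ribs, just behind the shoulder, with clear space around the gripper. Next I press.

Request:
{"fn": "servo_tool", "kwargs": {"steps": [[255,[0,0,2],[0,0,0]],[255,[0,0,2],[0,0,0]],[255,[0,0,2],[0,0,0]],[255,[0,0,2],[0,0,0]],[255,[0,0,2],[0,0,0]],[255,[0,0,2],[0,0,0]],[255,[0,0,2],[0,0,0]],[255,[0,0,0],[0,0,0]],[255,[0,0,0],[0,0,0]],[255,[0,0,0],[0,0,0]]]}}

```text
time_s: 6.5
ee_pos: [463.0, 268.5, 57.6]
ee_rot: [180.0, 0.1, -155.2]
force: [-2.1, -1.2, 11.3]
gripper_width: 0.4
gripper_force: 5.8
```

Request:
{"fn": "servo_tool", "kwargs": {"steps": [[255,[0,0,1],[0,0,0]],[255,[0,0,1],[0,0,0]],[255,[0,0,0],[0,0,0]],[255,[0,0,0],[0,0,0]],[255,[-2,0,0],[0,0,0]],[255,[-2,0,0],[0,0,0]],[255,[-2,0,0],[0,0,0]],[255,[-2,0,0],[0,0,0]],[255,[-2,0,0],[0,0,0]],[255,[0,0,0],[0,0,0]]]}}

```text
time_s: 7.5
ee_pos: [471.4, 272.5, 57.1]
ee_rot: [180.0, 0.0, -155.2]
force: [-6.6, -2.7, 23.0]
gripper_width: 0.7
gripper_force: 12.0
```

Request:
{"fn": "servo_tool", "kwargs": {"steps": [[255,[-4,0,0],[0,0,0]],[255,[-4,0,0],[0,0,0]],[255,[-4,0,0],[0,0,0]],[255,[-4,0,0],[0,0,0]],[255,[-4,0,0],[0,0,0]],[255,[-4,0,0],[0,0,0]],[255,[-4,0,0],[0,0,0]],[255,[-4,0,0],[0,0,0]],[255,[-4,0,0],[0,0,0]],[255,[-4,0,0],[0,0,0]]]}}

```text
time_s: 8.5
ee_pos: [507.5, 289.1, 57.2]
ee_rot: [180.0, -0.0, -155.2]
force: [-8.2, -3.3, 21.5]
gripper_width: 0.3
gripper_force: 11.5
```

```bash
python3 - <<'E'
from h import *
np.set_printoptions(precision=2,suppress=True)
s=state(); print(s["ee_pos"],s["ee_rot"],s["force"])
ims=[]
for n in ("scene","side"):
    p=cams.grab_frame(n); c=proj(p,[[550,310,40]])[0].astype(int)
    ims.append(cv2.resize(p["color"][c[1]-75:c[1]+75,c[0]-100:c[0]+100,::-1],(400,300),interpolation=2))
    print(proj(p,[[439,257.4,35],[439+.909*140,257.4+.417*140,35]])-c)
cv2.imwrite("pics/m3.png",np.hstack(ims[:2]))
E
```

```text
[507.49 289.13  57.21] [ 179.98   -0.01 -155.24] [-8.21 -3.28 21.46]
[[-7.53 53.75]
 [ 2.25 -3.37]]
[[-54.94  42.05]
 [  8.54  -1.07]]
```

View pics/m3.png

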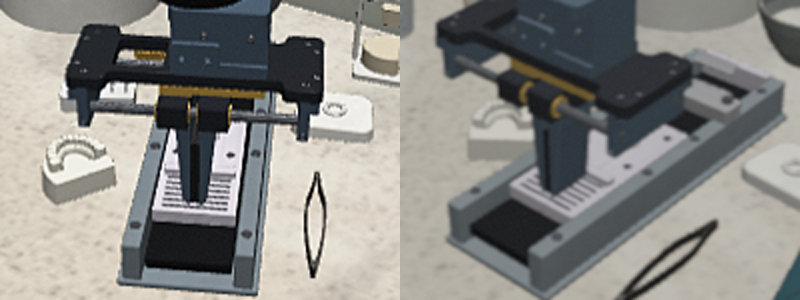

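The plate is travelling with the fingers. The bare black pad shows behind the tail and the nose is nearing the bridge. I'll continue.

Request:
{"fn": "servo_tool", "kwargs": {"steps": [[255,[-3,0,0],[0,0,0]],[255,[-3,0,0],[0,0,0]],[255,[-3,0,0],[0,0,0]],[255,[-3,0,0],[0,0,0]],[255,[-3,0,0],[0,0,0]],[255,[-3,0,0],[0,0,0]],[255,[-3,0,0],[0,0,0]],[255,[-3,0,0],[0,0,0]],[255,[-3,0,0],[0,0,0]],[255,[-3,0,0],[0,0,0]]]}}

```text
time_s: 9.6
ee_pos: [534.8, 301.7, 57.2]
ee_rot: [180.0, 0.0, -155.2]
force: [-6.7, -2.9, 19.2]
gripper_width: 0.5
gripper_force: 10.2
```

Request:
{"fn": "servo_tool", "kwargs": {"steps": [[255,[-4,0,0.5],[0,0,0]],[255,[-4,0,0.5],[0,0,0]],[255,[-4,0,0],[0,0,0]],[255,[-4,0,0],[0,0,0]],[255,[-4,0,0],[0,0,0]],[255,[-4,0,0],[0,0,0]],[255,[-4,0,0],[0,0,0]],[255,[-4,0,0],[0,0,0]],[255,[-4,0,0],[0,0,0]],[255,[-4,0,0],[0,0,0]]]}}

```text
time_s: 10.6
ee_pos: [569.6, 317.7, 56.9]
ee_rot: [180.0, -0.2, -155.3]
force: [-10.5, -5.4, 24.2]
gripper_width: 0.4
gripper_force: 12.1
```

```bash
python3 - <<'E'
from h import *
np.set_printoptions(precision=2,suppress=True)
s=state(); print(s["ee_pos"],s["ee_rot"],s["force"])
ims=[]
for n in ("scene","side"):
    p=cams.grab_frame(n); c=proj(p,[[570,320,40]])[0].astype(int)
    ims.append(cv2.resize(p["color"][c[1]-75:c[1]+75,c[0]-100:c[0]+100,::-1],(400,300),interpolation=2))
cv2.imwrite("pics/m4.png",np.hstack(ims[:2]))
E
```

```text
[569.64 317.68  56.89] [ 179.99   -0.22 -155.25] [-10.54  -5.45  24.17]
```

View pics/m4.png

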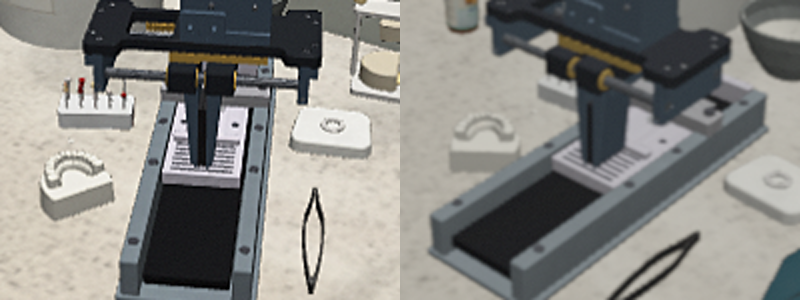

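The plate's front is under the bridge and the fingers are still against the shoulder, about 30 mm from home.

Request:
{"fn": "servo_tool", "kwargs": {"steps": [[255,[-2.5,0,0],[0,0,0]],[255,[-2.5,0,0],[0,0,0]],[255,[-2.5,0,0],[0,0,0]],[255,[-2.5,0,0],[0,0,0]],[255,[-2.5,0,0],[0,0,0]],[255,[-2.5,0,0],[0,0,0]],[255,[-2.5,0,0],[0,0,0]],[255,[-2.5,0,0],[0,0,0]],[255,[-2.5,0,0],[0,0,0]],[255,[-2.5,0,0],[0,0,0]]]}}

```text
time_s: 11.7
ee_pos: [592.8, 328.2, 56.8]
ee_rot: [-180.0, -0.2, -155.3]
force: [-9.7, -5.5, 21.2]
gripper_width: 0.5
gripper_force: 11.0
```

Request:
{"fn": "servo_tool", "kwargs": {"steps": [[255,[-1,0,0.5],[0,0,0]],[255,[-1,0,0],[0,0,0]],[255,[-1,0,0],[0,0,0]],[255,[-1,0,0],[0,0,0]],[255,[-1,0,0],[0,0,0]],[255,[-1,0,0],[0,0,0]],[255,[-1,0,0],[0,0,0]],[255,[-1,0,0],[0,0,0]],[255,[0,0,0],[0,0,0]],[255,[0,0,0],[0,0,0]]]}}

```text
time_s: 12.7
ee_pos: [600.2, 331.6, 56.7]
ee_rot: [-180.0, -0.1, -155.3]
force: [-8.6, -5.2, 22.8]
gripper_width: 0.3
gripper_force: 11.4
```

Request:
{"fn": "servo_tool", "kwargs": {"steps": [[255,[-1,0,0],[0,0,0]],[255,[-1,0,0],[0,0,0]],[255,[-1,0,0],[0,0,0]],[255,[-1,0,0],[0,0,0]],[255,[-1,0,0],[0,0,0]],[255,[-1,0,0],[0,0,0]],[255,[0,0,0],[0,0,0]],[255,[0,0,0],[0,0,0]],[255,[0,0,0],[0,0,0]],[255,[0,0,0],[0,0,0]]]}}

```text
time_s: 13.7
ee_pos: [604.8, 333.8, 56.3]
ee_rot: [-180.0, -0.2, -155.2]
force: [-11.4, -5.6, 21.5]
gripper_width: 0.7
gripper_force: 12.0
```

```bash
python3 - <<'E'
from h import *
np.set_printoptions(precision=2,suppress=True)
s=state(); print(s["ee_pos"],s["ee_rot"],s["force"])
ims=[]
for n in ("scene","side"):
    p=cams.grab_frame(n); c=proj(p,[[620,340,40]])[0].astype(int)
    ims.append(cv2.resize(p["color"][c[1]-45:c[1]+45,c[0]-60:c[0]+60,::-1],(400,300),interpolation=2))
cv2.imwrite("pics/m5.png",np.hstack(ims[:2]))
E
```

```text
[604.78 333.78  56.26] [-179.99   -0.24 -155.24] [-11.4   -5.57  21.5 ]
```

View pics/m5.png

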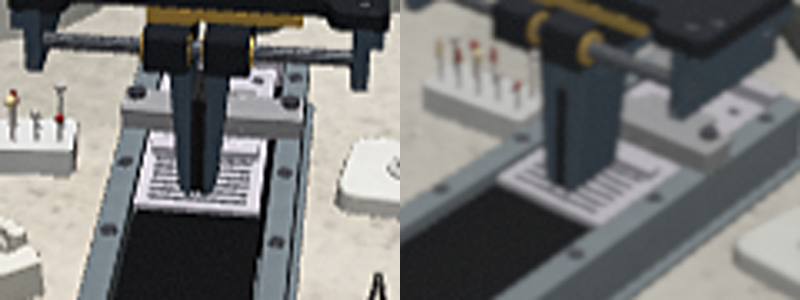

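The plate is almost home: the shoulder is right at the bridge and the nose shows beyond it near the stop. I'll push on until the stop shows in the force reading.

Request:
{"fn": "servo_tool", "kwargs": {"steps": [[255,[-1,0,0.5],[0,0,0]],[255,[-1,0,0],[0,0,0]],[255,[-1,0,0],[0,0,0]],[255,[-1,0,0],[0,0,0]],[255,[0,0,0],[0,0,0]],[255,[0,0,0],[0,0,0]],[255,[0,0,0],[0,0,0]],[255,[0,0,0],[0,0,0]],[255,[0,0,0],[0,0,0]],[255,[0,0,0],[0,0,0]]]}}

```text
time_s: 14.8
ee_pos: [605.0, 333.9, 56.3]
ee_rot: [-180.0, -0.7, -155.2]
force: [-19.6, -10.2, 29.3]
gripper_width: 0.7
gripper_force: 16.0
```

It has stopped: 0.2 mm of travel with force up to 22 N along the push, and z dropped 0.8 mm onto the deck. I'll unload both directions together, then lift off.

Request:
{"fn": "servo_tool", "kwargs": {"steps": [[255,[-1,0,0],[0,0,0]],[255,[0,0,0],[0,0,0]],[255,[0,0,0],[0,0,0]],[255,[1,0,-1],[0,0,0]],[255,[1,0,-1],[0,0,0]],[255,[1,0,-1],[0,0,0]],[255,[1,0,-1],[0,0,0]],[255,[1,0,-2],[0,0,0]],[255,[1,0,-3],[0,0,0]],[255,[1,0,-4],[0,0,0]]]}}

```text
time_s: 15.8
ee_pos: [605.4, 334.1, 64.8]
ee_rot: [180.0, 0.0, -155.2]
force: [-1.2, 0.5, -0.1]
gripper_width: 0.5
gripper_force: 0.0
```

Request:
{"fn": "servo_tool", "kwargs": {"steps": [[255,[1,0,-8],[0,0,0]],[255,[2,0,-12],[0,0,0]],[255,[2,0,-15],[0,0,0]],[255,[8,0,-18],[0,0,0]],[255,[20,0,-18],[0,0,0]],[255,[25,0,-18],[0,0,0]],[255,[25,0,-18],[0,0,0]],[255,[25,0,-18],[0,0,0]],[255,[25,0,-18],[0,0,0]],[255,[0,0,0],[0,0,0]]]}}

```text
time_s: 16.8
ee_pos: [482.9, 277.8, 212.5]
ee_rot: [180.0, 0.3, -155.2]
force: [0.5, 0.3, -0.4]
gripper_width: 0.5
gripper_force: 0.0
```

```bash
python3 - <<'E'
from h import *
np.set_printoptions(precision=2,suppress=True)
s=state(); print(s["time_s"],s["ee_pos"],s["force"])
ims=[]; a=np.radians(24.65); M=np.array([[np.cos(a),-np.sin(a)],[np.sin(a),np.cos(a)]])
for n in ("scene","side"):
    p=cams.grab_frame(n); c=proj(p,[[620,340,40]])[0].astype(int)
    ims.append(cv2.resize(p["color"][c[1]-45:c[1]+45,c[0]-60:c[0]+60,::-1],(400,300),interpolation=2))
    r=outline_of(p,"carrier")
    if r:
        v,u=np.nonzero(r[0]["pixels"]&(p["z_map"]>0)); P=dep(p,np.c_[u,v]); A=(P[:,:2]-[439,257.4])@M
        for x in range(135,170,3):
            q=(abs(A[:,0]-x)<1.5)&(abs(A[:,1])<25)
            if q.any(): print(x,round(np.median(P[q,2]),1),end="; ")
        print()
    v,u=np.mgrid[0:480,0:640]; k=p["z_map"].ravel()>0; P=dep(p,np.c_[u.ravel(),v.ravel()][k]); A=(P[:,:2]-[439,257.4])@M
    print(n,[(x,round(float(np.median(P[q,2])),1)) for x in list(range(120,172,4))+list(range(262,306,4)) if (q:=(abs(A[:,0]-x)<2)&(abs(A[:,1])<22)).any()])
cv2.imwrite("pics/m6.png",np.hstack(ims[:2]))
E
```

```text
16.8 [482.9  277.78 212.47] [ 0.46  0.31 -0.43]
150 34.6; 153 34.0; 156 34.5; 159 34.6; 162 35.1; 165 35.7; 168 35.4; 
scene [(120, 34.2), (124, 34.1), (128, 34.0), (132, 34.2), (136, 34.0), (140, 34.3), (144, 34.2), (148, 34.3), (152, 33.9), (156, 33.8), (160, 34.9), (164, 35.6), (168, 35.3), (262, 59.4), (266, 61.8), (270, 63.4), (274, 35.1), (278, 35.1), (282, 35.3), (286, 35.1), (290, 35.1), (294, 35.6), (298, 35.4), (302, 43.2)]
153 33.2; 156 33.1; 159 34.4; 162 34.8; 165 34.6; 168 34.7; 
side [(120, 33.2), (124, 33.7), (128, 33.1), (132, 33.6), (136, 33.8), (140, 33.5), (144, 33.8), (148, 33.7), (152, 33.2), (156, 33.3), (160, 34.5), (164, 34.7), (168, 34.6), (262, 58.7), (266, 61.4), (270, 63.5), (274, 34.6), (278, 34.4), (282, 34.8), (286, 34.6), (290, 34.4), (294, 35.3), (298, 40.1), (302, 42.5)]
```

View pics/m6.png

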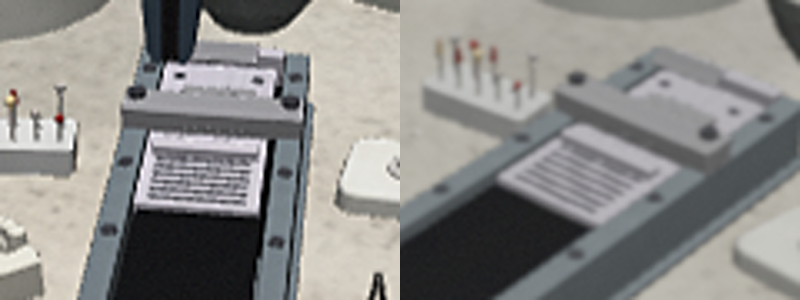

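The plate lies flat with its top at 34.5, the nose meets the stop with no gap, the pad has sprung up to 33–34 behind the tail, and nothing beside the jig has moved. I'll hand it in.

```bash
python3 -c "
from workcell import ticket
print(ticket.job_done())"
```

```text
the job is handed in; nothing more can be done
None
```

The carrier plate is fully home against the end stop under the bridge and leaf spring, the pad has sprung up behind it, and the job was handed in at about 17 s with the robot clear.

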